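# Seal the sample jars for the night

## Robot

A 7-joint arm with a two-finger parallel gripper is mounted at the origin on the work surface. World frame = base frame: x ahead of the robot, y to its left, z up, the work surface at z = 0. Lengths are in m, angles in rad, forces in N, time in s.
With the tool pointing down it reaches from about 0.425 to 0.825 m from the base axis. Payload 3.6 kg.
Tool frame: the origin (TCP) lies where the fingers leave the gripper's body, on its centre line; the fingertips stand 84 mm ahead of it and the grasp point (between the pads) lies 65 mm ahead of it (tips_ahead is the distance from the TCP to the fingertips, in m); z points along the fingers, y is the line along which they close (so a half turn about z gives the same grasp; the last joint's range is limited). The gripper opens to 93 mm and grips with 3 to 60 N. Pads are 15 mm wide; open, the fingers measure 128 mm over their backs; the gripper's body (75 mm by 188 mm) begins 65 mm behind the grasp point.
Start: joints at [1.161, 0.615, -0.013, 1.423, 0.008, 1.103, -0.04], TCP at [0.243, -0.603, 0.303] pointing down, gripper open.
Joint ranges: [-3.12, 3.12], [-0.3, 2.06], [-1.34, 1.32], [0.26, 2.42], [-1.36, 4.5], [0.01, 1.98], [-2.84, 2.84]. Speed limits (rad/s): [2.79, 2.79, 3.14, 3.14, 3.14, 3.14, 3.14].

## Interface

Orientations are given as [roll, pitch, yaw] about the fixed x, y, z axes, in that order (R = Rz(yaw) Ry(pitch) Rx(roll)).
In Python, from cell import * gives the robot as it stands.
- The arm moves only by the tool apply_moves, never from a script. Its argument "rows" is a list of rows, each a list of 7 numbers: the shift along the world's x, y, z in mm, then the turn, a rotation vector about the world's x, y, z in degrees, then the closure in counts, from 0 (fully open) to 255 (shut). A call has 1 to 10 rows; each row shifts and turns the commanded pose from where the row before left it; what a row does not reach is not made up. A row lasts 1/8 s, in which the tool goes at most 62.5 mm and 10.7 degrees, less where a joint would pass 70% of its speed; a pose out of reach is approached as far as the arm can. A call with a gripper value outside its range is refused whole. The fingers move at their own pace and stop on an object; "grip_force" is the grip in N (left out, the last holds). Time passes only in rows, so rows that do not move let the fingers close. It gives the time, the measured TCP pose, the force, the opening and the grip force at its end, in the units of the state.
- observe(): the state, without advancing time (a new reading comes with each control period).
- read_camera(name): name is "scene" or "top" or "wrist"; returns (picture, depth): 420x560x3 uint8, red, green, blue; 420x560 float32, m along the optical axis (not along the pixel's ray), 0 where there is no reading.
- calibration(name): a dict with "intrinsics" (3x3 intrinsics, pixels), "R" (3x3) and "t" (3): a world point X has camera coordinates R X + t. Camera axes: x right, y down, z forward; pixel columns grow to the right and rows downward; lengths in m; the calibration is good to about 2 mm. A picture is of the moment at which its call begins: read the wrist's pose just before it. calibration takes no time and is no camera call; for the wrist camera it gives the pose at the moment of the call.
- job_done(): hands the job in; it is judged then, once.
The state is a dict: "clock": time; "qpos": joint angles; "qvel": joint speeds; "joint_torque": joint torques, N m; "ee_pos": TCP position; "tcp_rot": TCP orientation; "ft_force": force on the tool from outside, world axes, zero at the start; "torque": the same for the moment, N m; "finger_gap": opening from 0.0 (shut) to 1.0 (fully open); "gripper_force": force on a finger pad.
Only numpy, scipy, OpenCV 4.12 (cv2) and the standard library are available. Lean on these libraries where they do the work, as an engineer would, in place of code of your own. Each camera call takes 0.05 s, during which the arm holds its last target. There are 200 camera calls.

## Task

The market stall is closing: seal the three amber jars in the wooden tray by pressing the black button in the middle of each lid with your fingertips, gently but all the way down, the shortest jar first, then the middle-sized one, the tallest last. Press only, do not pick up or shove the jars, leave everything else on the stall as it stands, and finish clear of everything.

Things in the scene. Friction and masses are not known exactly. Their poses are not given: they have to be found in the camera images.
- tray: Low wooden display tray, fixed, 260 (x) x 560 (y) mm outside, walls 12 mm thick, top of walls 80 mm above the table, inner floor 30 mm above the table. Origin: centre of its underside on the table; y along its long side. The three button jars stand in it in a row along its y, about 175 mm apart, in any order, with small bottles and a jam jar beside them.
- short_jar: The short one (by height) of three storage jars of one design: amber glass, 84 mm in diameter, flat aluminium lid 88 mm in diameter with a round black push button in its middle. Its lid's top is 90 mm above its underside. Loose, about 0.3 to 1 kg. Origin: centre of its underside; z up.
- short_button_top (a point): Centre of the top face of the short jar's button, moves with it. The button is 40 mm in diameter with a flat springy rubber top; fully raised its top stands 18 mm above the lid, fully down and let go 8 mm above it.
- short_button (a joint): Downward travel of the short jar's button in m: 0 fully raised, 0.010 fully down, at its stop. Slides with 2.5 N of friction plus 25 N per m/s of damping, no return spring: it stays where it is left. Its rubber top squashes by 1 mm for every 3 N on it (not counted in this value), so at the stop the push grows by 3 N per mm; 25 N is too hard for the jar. Starts 0 to 2 mm down.
- middle_jar: The middle one (by height) of three storage jars of one design: amber glass, 84 mm in diameter, flat aluminium lid 88 mm in diameter with a round black push button in its middle. Its lid's top is 125 mm above its underside. Loose, about 0.3 to 1 kg. Origin: centre of its underside; z up.
- middle_button_top (a point): Centre of the top face of the middle jar's button, moves with it. The button is 40 mm in diameter with a flat springy rubber top; fully raised its top stands 18 mm above the lid, fully down and let go 8 mm above it.
- middle_button (a joint): Downward travel of the middle jar's button in m: 0 fully raised, 0.010 fully down, at its stop. Slides with 2.5 N of friction plus 25 N per m/s of damping, no return spring: it stays where it is left. Its rubber top squashes by 1 mm for every 3 N on it (not counted in this value), so at the stop the push grows by 3 N per mm; 25 N is too hard for the jar. Starts 0 to 2 mm down.
- tall_jar: The tall one (by height) of three storage jars of one design: amber glass, 84 mm in diameter, flat aluminium lid 88 mm in diameter with a round black push button in its middle. Its lid's top is 160 mm above its underside. Loose, about 0.3 to 1 kg. Origin: centre of its underside; z up.
- tall_button_top (a point): Centre of the top face of the tall jar's button, moves with it. The button is 40 mm in diameter with a flat springy rubber top; fully raised its top stands 18 mm above the lid, fully down and let go 8 mm above it.
- tall_button (a joint): Downward travel of the tall jar's button in m: 0 fully raised, 0.010 fully down, at its stop. Slides with 2.5 N of friction plus 25 N per m/s of damping, no return spring: it stays where it is left. Its rubber top squashes by 1 mm for every 3 N on it (not counted in this value), so at the stop the push grows by 3 N per mm; 25 N is too hard for the jar. Starts 0 to 2 mm down.
- bottle0: Small dark drink bottle, white cap, 42 mm in diameter, 125 mm tall, loose in the tray. Origin: centre of its underside. Bystander.
- bottle1: Small dark drink bottle, white cap, 42 mm in diameter, 125 mm tall, loose in the tray. Origin: centre of its underside. Bystander.
- bottle2: Small dark drink bottle, white cap, 42 mm in diameter, 125 mm tall, loose in the tray. Origin: centre of its underside. Bystander.
- jam0: Small jam jar with brass lid and no button, 48 mm in diameter, 60 mm tall, loose in the tray. Origin: centre of its underside. Bystander.
- jam1: Jam jar with brass lid and no button, 64 mm in diameter, 85 mm tall, loose on the table to the left of the tray. Origin: centre of its underside. Bystander.
- tape: Roll of brown tape lying flat, 90 mm outside, 60 mm inside, 24 mm tall, loose on the table to the left. Origin: centre of its underside. Bystander.
- giftbox: White paper box 90 x 130 x 60 mm, loose on the table to the right. Origin: centre of its underside. Bystander.
There are look-alikes about, which are no part of the job. What is shaped like the tall_jar but blue or red is not meant.

How it is judged:
By the outcome, as a careful person would: the job done as asked, in the order asked, and still so for the second after the job is handed in, with the robot touching nothing.
It also fails if it takes over 45 s, if anything falls off the work surface, if the arm or the gripper's body presses on something with over 40 N, if the wrist force passes 120 N, or if a joint passes its speed limit or range.

## Working session

There is one attempt and no reset: what is moved stays moved. The work goes in short steps, Python scripts to look and compute and a tool call to move; the robot and the scene stay as the last step left them, time stands still between calls to the robot, and variables do not carry over. Pictures are saved under pics/ and viewed, at most 10 in all, crops included, and the job is handed in when it is done.

Besides the shell and the picture viewer there is one more tool, called after "Call:" as name(argument=value, ...), one argument or row to a line, values as JSON. apply_moves: Moves the arm, as the interface text tells. Its arguments: {"type":"object","properties":{"rows":{"type":"array"},"grip_force":{"type":"number"}},"required":["rows"]}

```bash
ls; mkdir -p pics; python3 - <<'E'
from cell import *
import cv2,numpy as np
for n in("scene","top"):
    p,d=read_camera(n); cv2.imwrite(f"pics/{n}0.png",p[:,:,::-1]); np.savez(f"{n}0.npz",p=p,d=d,**calibration(n))
    c=calibration(n); print(n,c["intrinsics"].round(1).tolist(),(-c["R"].T@c["t"]).round(3))
s=observe();print({k:np.round(v,3).tolist() for k,v in s.items()})
E
```

```text
pics
scene [[509.6, 0.0, 275.7], [0.0, 509.6, 212.9], [0.0, 0.0, 1.0]] [ 0.947 -0.627  1.239]
top [[396.5, 0.0, 279.2], [0.0, 396.5, 216.2], [0.0, 0.0, 1.0]] [0.328 0.012 1.403]
{'clock': 0.1, 'qpos': [1.16, 0.616, -0.013, 1.425, 0.008, 1.103, -0.04], 'qvel': [0.002, -0.002, 0.001, -0.003, -0.0, -0.001, 0.001], 'joint_torque': [0.002, -46.004, 0.21, -16.624, -0.061, 0.017, 0.0], 'ee_pos': [0.243, -0.602, 0.302], 'tcp_rot': [-3.139, 0.0, 0.384], 'ft_force': [1.063, 0.143, -0.064], 'torque': [0.039, 0.004, 0.045], 'gripper_force': 0.0, 'finger_gap': 0.998}
```

View pics/scene0.png

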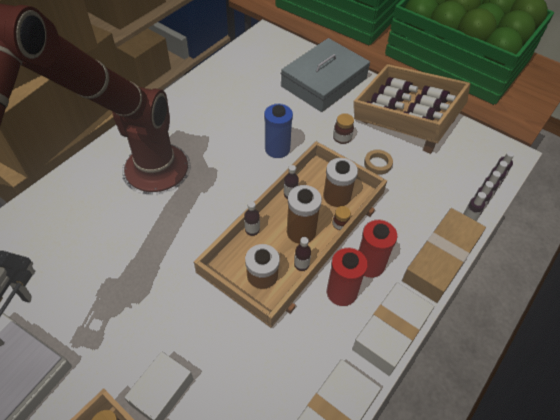

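View pics/top0.png

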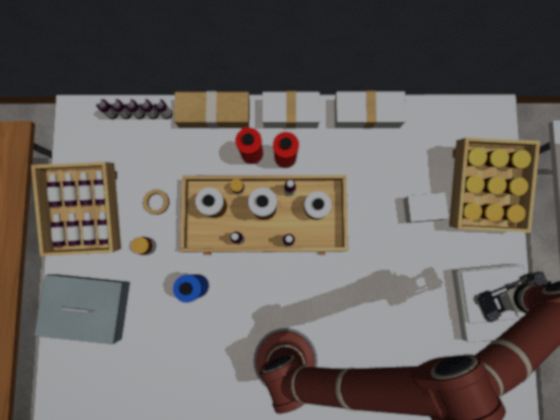

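The scene view shows three amber jars with aluminium lids in the tray: short at (262,262), tall at (304,200) and middle at (341,175). From the top camera they are at (318,205), (262,203) and (209,202). Possible mistakes are the blue jar at (277,115), the red jars at (380,232) and (349,262), brass jam jars at (342,215) and (344,122), and the white-capped bottles. Next I measure the button positions in both views.

```bash
cat > h.py <<'E'
import numpy as np,cv2
def load(n): return dict(np.load(n))
def ray(c,u,v,z):
    o=-c["R"].T@c["t"]; d=c["R"].T@np.linalg.solve(c["intrinsics"],[u,v,1]); return o+d*(z-o[2])/d[2]
def button(c,u,v,r=12,thr=70):
    g=c["p"].max(2); m=np.zeros_like(g); cv2.circle(m,(int(u),int(v)),r,1,-1)
    n,l,s,ce=cv2.connectedComponentsWithStats(((g<thr)&(m>0)).astype(np.uint8))
    i=1+np.argmax(s[1:,4]); return ce[i],s[i],np.median(c["d"][l==i])
E
python3 - <<'E'
from h import *
T=load("top0.npz");S=load("scene0.npz")
for n,h,a,b in(("short",.137,(318,205),(263,256)),("middle",.172,(209,201),(342,167)),("tall",.207,(262,202),(305,194))):
    for nm,c,(u,v) in(("top",T,a),("scene",S,b)):
        ce,s,d=button(c,u,v)
        o=-c["R"].T@c["t"]; w=c["R"].T@(np.array(np.linalg.solve(c["intrinsics"],[*ce,1]))*d-c["t"])
        print(n,nm,ce.round(1),s,"depthpt",w.round(4),"ray",ray(c,*ce,h+.03+.0-.03+.008).round(4))
E
python3 - <<'E'
import cv2
p=cv2.imread("pics/top0.png")[165:260,170:355]; q=cv2.imread("pics/scene0.png")[140:320,190:395]
import numpy as np
a=cv2.resize(p,(740,380),interpolation=2); cv2.imwrite("pics/crop0.png",a)
E
```

```text
short top [317.7 203.6] [313 199  10  10  84] depthpt [ 0.5194 -0.1064  0.1363] ray [ 0.5181 -0.1055  0.145 ]
short scene [262.2 256.4] [255 250  15  14 170] depthpt [ 0.5252 -0.1114  0.1369] ray [ 0.5283 -0.1152  0.145 ]
middle top [208.1 200.1] [203 195  11  11  93] depthpt [0.5255 0.2415 0.1713] ray [0.5241 0.2399 0.18  ]
middle scene [342.2 167. ] [336 161  13  13 133] depthpt [0.53  0.237 0.171] ray [0.5336 0.2297 0.18  ]
tall top [261.8 200.7] [257 196  11  11  96] depthpt [0.5179 0.0707 0.2056] ray [0.5164 0.0702 0.215 ]
tall scene [304.6 195.8] [298 189  15  14 160] depthpt [0.5227 0.0661 0.2053] ray [0.5266 0.0596 0.215 ]
```

View pics/crop0.png

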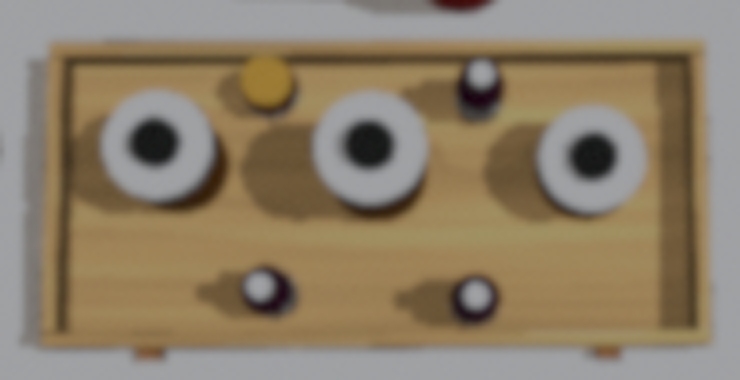

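All three heights agree with the descriptions (expected raised tops 0.138, 0.173 and 0.208). Estimated button xy: short (0.522,-0.109), tall (0.520,0.068), middle (0.528,0.239). The crop confirms the choice. The jars are at crop (592,157), (369,145) and (153,142), with white lids and black buttons. I'll go above the short jar with the fingers shut.

Call:
apply_moves(
  rows=[
    [28, 49, 5, 0, 0, 0, 255],
    [28, 49, 5, 0, 0, 0, 255],
    [28, 49, 5, 0, 0, 0, 255],
    [28, 49, 5, 0, 0, 0, 255],
    [28, 49, 5, 0, 0, 0, 255],
    [28, 49, 5, 0, 0, 0, 255],
    [28, 49, 0, 0, 0, 0, 255],
    [28, 49, 0, 0, 0, 0, 255],
    [28, 49, 0, 0, 0, 0, 255],
    [27, 52, 0, 0, 0, 0, 255],
  ],
)

```text
clock: 1.35
ee_pos: [0.5229, -0.1083, 0.3324]
tcp_rot: [3.142, 0.001, 0.383]
ft_force: [0.1, -0.4, -0.1]
finger_gap: 0.011
gripper_force: 0.0
```

Call:
apply_moves(
  rows=[
    [0, 0, 0, 0, 0, 0, 255],
    [0, 0, 0, 0, 0, 0, 255],
  ],
)

```text
clock: 1.6
ee_pos: [0.5219, -0.1102, 0.3323]
tcp_rot: [3.142, 0.002, 0.384]
ft_force: [-0.1, -0.1, -0.8]
finger_gap: 0.007
gripper_force: 0.0
```

```bash
python3 - <<'E'
from cell import *
import cv2,numpy as np
s=observe();print(s["ee_pos"],s["tcp_rot"],s["ft_force"],s["finger_gap"])
for n in("wrist","top"):
    c=calibration(n); p,d=read_camera(n); cv2.imwrite(f"pics/{n}1.png",p[:,:,::-1]); np.savez(f"{n}1.npz",p=p,d=d,**c)
E
```

```text
[ 0.52193225 -0.11019514  0.3322677 ] [3.14150198e+00 1.65369116e-03 3.83703623e-01] [-0.13850265 -0.0707865  -0.76840523] 0.007377090637803011
```

View pics/wrist1.png

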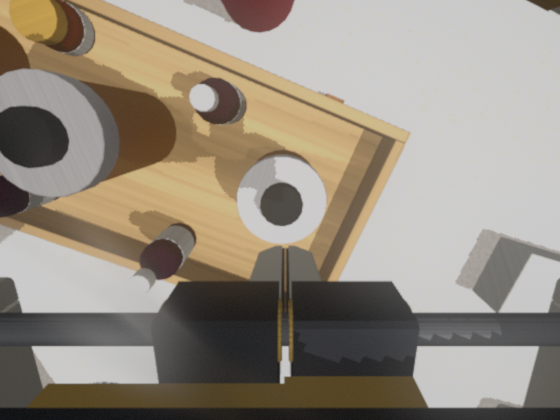

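The wrist view shows the short jar's button at (281,203), just ahead of the shut fingertips at (285,250). The tall jar's button is at (32,138).

```bash
python3 - <<'E'
from h import *
c=load("wrist1.npz")
for u,v,h,r in((281,203,.137,30),(32,138,.206,45)):
    ce,s,d=button(c,u,v,r)
    w=c["R"].T@(np.linalg.solve(c["intrinsics"],[*ce,1])*d-c["t"])
    print(ce,s,w.round(4),ray(c,*ce,h).round(4))
E
```

```text
Traceback (most recent call last):
  File "h.py", line 8, in button
    i=1+np.argmax(s[1:,4]); return ce[i],s[i],np.median(c["d"][l==i])
        ~~~~~~~~~^^^^^^^^^
ValueError: attempt to get argmax of an empty sequence
```

```bash
python3 - <<'E'
from h import *
c=load("wrist1.npz"); print(c["p"][203,281],c["p"][175,281],c["p"][138,32])
for u,v,h,r in((281,203,.137,30),(32,138,.206,45)):
    ce,s,d=button(c,u,v,r,95)
    w=c["R"].T@(np.linalg.solve(c["intrinsics"],[*ce,1])*d-c["t"])
    print(ce,s,w.round(4),ray(c,*ce,h).round(4))
E
```

```text
[79 75 72] [204 202 202] [50 48 48]
[280.94444444 203.80592593] [ 261  183   41   42 1350] [ 0.5234 -0.1053  0.1359] [ 0.5237 -0.1052  0.137 ]
[ 31.81308945 136.46813375] [   0  106   69   62 3499] [0.5224 0.0672 0.205 ] [0.5228 0.0665 0.206 ]
```

Two views agree on the short button at (0.523, -0.106) with its top at z≈0.137. The tips are now at 0.248, so I descend to just above it.

Call:
apply_moves(
  rows=[
    [1.5, 4, -35, 0, 0, 0, 255],
    [0, 0, -40, 0, 0, 0, 255],
    [0, 0, -26, 0, 0, 0, 255],
    [0, 0, -5, 0, 0, 0, 255],
    [0, 0, 0, 0, 0, 0, 255],
  ],
)

```text
clock: 2.33
ee_pos: [0.524, -0.1067, 0.2273]
tcp_rot: [3.141, -0.001, 0.382]
ft_force: [0.1, 0.2, -0.1]
finger_gap: 0.008
gripper_force: 0.0
```

Call:
apply_moves(
  rows=[
    [0, 0, -4, 0, 0, 0, 255],
    [0, 0, -3, 0, 0, 0, 255],
    [0, 0, -2, 0, 0, 0, 255],
    [0, 0, -1, 0, 0, 0, 255],
    [0, 0, 0, 0, 0, 0, 255],
  ],
)

```text
clock: 2.95
ee_pos: [0.5243, -0.1059, 0.217]
tcp_rot: [3.141, -0.001, 0.384]
ft_force: [0.5, -0.8, 1.9]
finger_gap: 0.003
gripper_force: 1.1
```

Call:
apply_moves(
  rows=[
    [0, 0, -2, 0, 0, 0, 255],
    [0, 0, -2, 0, 0, 0, 255],
    [0, 0, -1, 0, 0, 0, 255],
    [0, 0, 0, 0, 0, 0, 255],
  ],
)

```text
clock: 3.45
ee_pos: [0.5242, -0.1057, 0.2117]
tcp_rot: [3.141, -0.001, 0.384]
ft_force: [1.4, -0.6, 2.8]
finger_gap: 0.008
gripper_force: 1.1
```

Call:
apply_moves(
  rows=[
    [0, 0, -1, 0, 0, 0, 255],
    [0, 0, -1, 0, 0, 0, 255],
    [0, 0, 0, 0, 0, 0, 255],
  ],
)

```text
clock: 3.82
ee_pos: [0.5242, -0.1057, 0.2103]
tcp_rot: [3.141, -0.001, 0.384]
ft_force: [0.9, -1.0, 6.5]
finger_gap: 0.004
gripper_force: 3.1
```

Call:
apply_moves(
  rows=[
    [0, 0, -1, 0, 0, 0, 255],
    [0, 0, -1, 0, 0, 0, 255],
    [0, 0, 0, 0, 0, 0, 255],
  ],
)

```text
clock: 4.2
ee_pos: [0.5242, -0.1057, 0.209]
tcp_rot: [3.141, -0.001, 0.384]
ft_force: [-0.4, -1.0, 9.4]
finger_gap: 0.006
gripper_force: 5.1
```

The force rose by 3 N/mm up to 9.4 N with the tips at 0.125, so the short button is at its stop. I retreat and go over the tall jar to the middle one.

Call:
apply_moves(
  rows=[
    [0, 0, 10, 0, 0, 0, 255],
    [0, 0, 40, 0, 0, 0, 255],
    [0, 0, 50, 0, 0, 0, 255],
    [0, 0, 50, 0, 0, 0, 255],
    [0, 55, 0, 0, 0, 0, 255],
    [1, 58, 0, 0, 0, 0, 255],
    [1, 58, 0, 0, 0, 0, 255],
    [1, 58, 0, 0, 0, 0, 255],
    [1, 58, 0, 0, 0, 0, 255],
    [0, 58, 0, 0, 0, 0, 255],
  ],
)

```text
clock: 5.45
ee_pos: [0.5265, 0.2408, 0.3567]
tcp_rot: [3.141, 0.004, 0.384]
ft_force: [0.7, -0.3, 0.1]
finger_gap: 0.008
gripper_force: 0.0
```

Call:
apply_moves(
  rows=[
    [0, 0, 0, 0, 0, 0, 255],
    [0, 0, 0, 0, 0, 0, 255],
  ],
)

```text
clock: 5.7
ee_pos: [0.5271, 0.2386, 0.3567]
tcp_rot: [3.141, 0.004, 0.384]
ft_force: [-0.5, -0.9, 0.3]
finger_gap: 0.003
gripper_force: 0.0
```

```bash
cat > look.py <<'E'
from cell import *
from h import *
import sys
k=sys.argv[1]; h=float(sys.argv[2])
s=observe();print(s["ee_pos"].round(4),s["ft_force"].round(1))
c=dict(calibration("wrist")); c["p"],c["d"]=read_camera("wrist"); cv2.imwrite(f"pics/wrist{k}.png",c["p"][:,:,::-1]); np.savez(f"wrist{k}.npz",**c)
# black button: dark blob near where it should be
X=np.array([float(sys.argv[3]),float(sys.argv[4]),h]); q=c["intrinsics"]@(c["R"]@X+c["t"]); u,v=q[:2]/q[2]; print("expect",u,v)
ce,st,d=button(c,u,v,38,95); w=c["R"].T@(np.linalg.solve(c["intrinsics"],[*ce,1])*d-c["t"])
print(ce,st,w.round(4),ray(c,*ce,h).round(4))
E
python3 look.py 2 .172 .529 .241
python3 - <<'E'
from cell import *
from h import *
c=dict(calibration("top")); c["p"],c["d"]=read_camera("top")
cv2.imwrite("pics/top2.png",c["p"][:,:,::-1])
ce,s,d=button(c,318,204); print(ce,s,ray(c,*ce,.128))
E
```

```text
[0.5271 0.2386 0.3567] [-0.5 -0.9  0.3]
expect 283.37836897574044 207.51155193579032
[278.89568846 205.1891516 ] [ 258  184   42   43 1438] [0.5293 0.2454 0.1713] [0.5295 0.2454 0.172 ]
[317.68055556 203.93055556] [313 200  10   9  72] [ 0.51953073 -0.10713018  0.128     ]
```

View pics/wrist2.png

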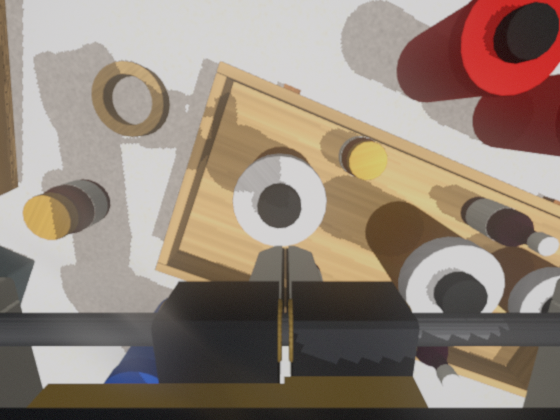

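The wrist view shows the middle jar's lid and button at (279,205), ahead of the fingertips; its position is (0.529, 0.244). The jam jar at (365,158) and the tall jar at (455,290) are clear.

Call:
apply_moves(
  rows=[
    [2, 5, -35, 0, 0, 0, 255],
    [0, 0, -35, 0, 0, 0, 255],
    [0, 0, -21, 0, 0, 0, 255],
    [0, 0, -5, 0, 0, 0, 255],
    [0, 0, 0, 0, 0, 0, 255],
  ],
)

```text
clock: 6.42
ee_pos: [0.5304, 0.2434, 0.2622]
tcp_rot: [3.141, -0.0, 0.382]
ft_force: [-0.3, -0.2, 0.2]
finger_gap: 0.006
gripper_force: 0.0
```

Call:
apply_moves(
  rows=[
    [0, 0, -4, 0, 0, 0, 255],
    [0, 0, -3, 0, 0, 0, 255],
    [0, 0, -2, 0, 0, 0, 255],
    [0, 0, -2, 0, 0, 0, 255],
    [0, 0, -1, 0, 0, 0, 255],
    [0, 0, -1, 0, 0, 0, 255],
    [0, 0, 0, 0, 0, 0, 255],
  ],
)

```text
clock: 7.3
ee_pos: [0.5303, 0.2444, 0.2488]
tcp_rot: [-3.142, -0.001, 0.384]
ft_force: [0.7, 0.1, 2.1]
finger_gap: 0.005
gripper_force: 1.0
```

Call:
apply_moves(
  rows=[
    [0, 0, -1, 0, 0, 0, 255],
    [0, 0, -1, 0, 0, 0, 255],
    [0, 0, -1, 0, 0, 0, 255],
    [0, 0, 0, 0, 0, 0, 255],
  ],
)

```text
clock: 7.8
ee_pos: [0.5302, 0.2444, 0.2461]
tcp_rot: [3.142, -0.001, 0.384]
ft_force: [1.7, -0.1, 4.0]
finger_gap: 0.007
gripper_force: 2.0
```

Call:
apply_moves(
  rows=[
    [0, 0, -1, 0, 0, 0, 255],
    [0, 0, -1, 0, 0, 0, 255],
    [0, 0, 0, 0, 0, 0, 255],
  ],
)

```text
clock: 8.18
ee_pos: [0.5303, 0.2444, 0.2447]
tcp_rot: [3.141, -0.001, 0.384]
ft_force: [2.0, -0.1, 8.7]
finger_gap: 0.003
gripper_force: 3.9
```

Call:
apply_moves(
  rows=[
    [0, 0, -1, 0, 0, 0, 255],
    [0, 0, 0, 0, 0, 0, 255],
  ],
)

```text
clock: 8.43
ee_pos: [0.5303, 0.2444, 0.2441]
tcp_rot: [3.141, -0.002, 0.384]
ft_force: [0.8, -1.3, 9.6]
finger_gap: 0.002
gripper_force: 4.8
```

Call:
apply_moves(
  rows=[
    [0, 0, 10, 0, 0, 0, 255],
    [0, 0, 40, 0, 0, 0, 255],
    [0, 0, 45, 0, 0, 0, 255],
    [0, 0, 50, 0, 0, 0, 255],
    [-3, -55, 0, 0, 0, 0, 255],
    [-3, -60, 0, 0, 0, 0, 255],
    [-3, -60, 0, 0, 0, 0, 255],
    [0, 0, 0, 0, 0, 0, 255],
    [0, 0, 0, 0, 0, 0, 255],
  ],
)

```text
clock: 9.55
ee_pos: [0.52, 0.0701, 0.387]
tcp_rot: [-3.139, 0.002, 0.385]
ft_force: [0.7, 0.1, -0.1]
finger_gap: 0.005
gripper_force: 0.0
```

```bash
python3 look.py 3 .207 .522 .069
```

```text
[0.52   0.0701 0.387 ] [ 0.7  0.1 -0.1]
expect 287.82471846102413 210.55690113714792
[283.05878378 208.44864865] [ 262  187   43   44 1480] [0.5219 0.0734 0.206 ] [0.5222 0.0735 0.207 ]
```

View pics/wrist3.png

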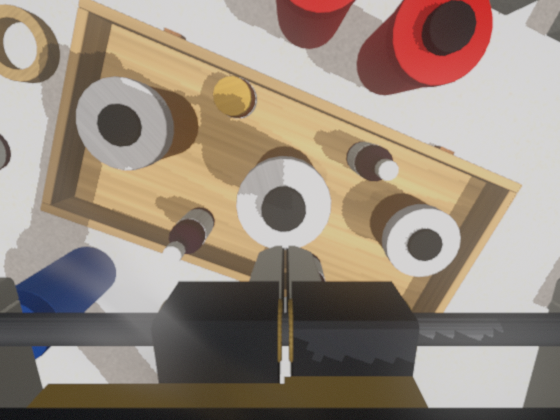

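The tall button is at (283,208) in the wrist view, position (0.522, 0.072). The pressed buttons at (119,125) and (424,244) sit low, and the jars are where they were.

Call:
apply_moves(
  rows=[
    [2, 2, -35, 0, 0, 0, 255],
    [0, 0, -35, 0, 0, 0, 255],
    [0, 0, -15, 0, 0, 0, 255],
    [0, 0, -5, 0, 0, 0, 255],
    [0, 0, 0, 0, 0, 0, 255],
  ],
)

```text
clock: 10.22
ee_pos: [0.5233, 0.0719, 0.2983]
tcp_rot: [-3.142, -0.001, 0.385]
ft_force: [0.3, 0.1, 0.0]
finger_gap: 0.004
gripper_force: 0.0
```

Call:
apply_moves(
  rows=[
    [0, 0, -4, 0, 0, 0, 255],
    [0, 0, -3, 0, 0, 0, 255],
    [0, 0, -2, 0, 0, 0, 255],
    [0, 0, -2, 0, 0, 0, 255],
    [0, 0, -1, 0, 0, 0, 255],
    [0, 0, -1, 0, 0, 0, 255],
    [0, 0, 0, 0, 0, 0, 255],
  ],
)

```text
clock: 11.1
ee_pos: [0.5231, 0.0713, 0.2848]
tcp_rot: [3.141, -0.001, 0.384]
ft_force: [0.9, 0.2, 2.9]
finger_gap: 0.009
gripper_force: 1.0
```

Call:
apply_moves(
  rows=[
    [0, 0, -1, 0, 0, 0, 255],
    [0, 0, -1, 0, 0, 0, 255],
    [0, 0, -1, 0, 0, 0, 255],
    [0, 0, 0, 0, 0, 0, 255],
  ],
)

```text
clock: 11.6
ee_pos: [0.5231, 0.0713, 0.2817]
tcp_rot: [3.142, -0.001, 0.384]
ft_force: [1.7, 0.4, 1.8]
finger_gap: 0.006
gripper_force: 1.0
```

Call:
apply_moves(
  rows=[
    [0, 0, -1, 0, 0, 0, 255],
    [0, 0, -1, 0, 0, 0, 255],
    [0, 0, 0, 0, 0, 0, 255],
  ],
)

```text
clock: 11.98
ee_pos: [0.5231, 0.0714, 0.2804]
tcp_rot: [3.141, -0.001, 0.384]
ft_force: [1.0, -0.8, 6.0]
finger_gap: 0.005
gripper_force: 3.0
```

Call:
apply_moves(
  rows=[
    [0, 0, -1, 0, 0, 0, 255],
    [0, 0, -1, 0, 0, 0, 255],
    [0, 0, 0, 0, 0, 0, 255],
  ],
)

```text
clock: 12.35
ee_pos: [0.5232, 0.0713, 0.2791]
tcp_rot: [3.141, -0.001, 0.384]
ft_force: [-0.9, -0.8, 9.2]
finger_gap: 0.004
gripper_force: 4.9
```

Call:
apply_moves(
  rows=[
    [0, 0, 10, 0, 0, 0, 255],
    [0, 0, 40, 0, 0, 0, 255],
    [0, 0, 45, 0, 0, 0, 255],
    [0, -20, 10, 0, 0, 0, 255],
    [0, -40, 0, 0, 0, 0, 255],
    [0, -55, 0, 0, 0, 0, 255],
    [0, -55, 0, 0, 0, 0, 255],
    [0, -55, 0, 0, 0, 0, 255],
    [0, -55, 0, 0, 0, 0, 255],
    [0, -40, 0, 0, 0, 0, 255],
  ],
)

```text
clock: 13.6
ee_pos: [0.5215, -0.2512, 0.3817]
tcp_rot: [-3.14, 0.003, 0.381]
ft_force: [-0.0, 0.6, -0.6]
finger_gap: 0.005
gripper_force: 0.0
```

Call:
apply_moves(
  rows=[
    [0, 0, 0, 0, 0, 0, 255],
    [0, 0, 0, 0, 0, 0, 255],
  ],
)

```text
clock: 13.85
ee_pos: [0.5227, -0.2472, 0.382]
tcp_rot: [-3.139, 0.001, 0.385]
ft_force: [0.4, -0.1, -0.8]
finger_gap: 0.008
gripper_force: 0.0
```

```bash
python3 - <<'E'
from cell import *
from h import *
print(observe()["ee_pos"],observe()["ft_force"])
for n,P in(("scene",((263,256),(342,167),(305,194))),("top",((318,204),(209,201),(262,202)))):
    c=dict(calibration(n)); c["p"],c["d"]=read_camera(n); o=load(f"{n}0.npz")
    cv2.imwrite(f"pics/{n}9.png",c["p"][:,:,::-1])
    for u,v in P:
        for k in(o,c):
            ce,s,d=button(k,u,v); w=k["R"].T@(np.linalg.solve(k["intrinsics"],[*ce,1])*d-k["t"]); print(n,ce.round(1),w.round(4))
E
```

```text
[ 0.52272299 -0.24720998  0.38196373] [ 0.43247914 -0.10872118 -0.76998946]
scene [262.2 256.4] [ 0.5252 -0.1114  0.1369]
scene [262.  257.3] [ 0.5232 -0.1097  0.1281]
scene [342.2 167. ] [0.53  0.237 0.171]
scene [342.  168.2] [0.5293 0.2386 0.1641]
scene [304.6 195.8] [0.5227 0.0661 0.2053]
scene [304.6 197. ] [0.5222 0.0674 0.1987]
top [317.7 203.6] [ 0.5194 -0.1064  0.1363]
top [317.8 203.8] [ 0.5202 -0.1076  0.1272]
top [208.1 200.1] [0.5255 0.2415 0.1713]
top [208.5 200.3] [0.5263 0.2418 0.162 ]
top [261.8 200.7] [0.5179 0.0707 0.2056]
top [261.9 201. ] [0.5183 0.0707 0.1978]
```

View pics/scene9.png

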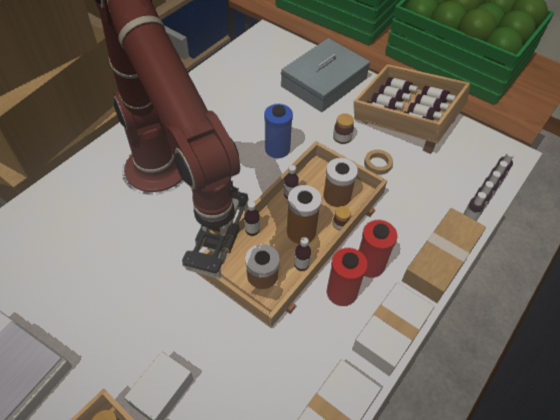

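All three buttons now read 0.128, 0.163 and 0.198, which is fully down. Jars and bystanders are unmoved at (262,262), (304,205) and (341,180), and the gripper at (215,245) is clear.

```bash
python3 -c "
from cell import *
print(job_done())"
```

```text
the job is handed in; nothing more can be done
None
```

All three jars are sealed in order (short, middle, tall) with about 9 to 10 N on each button; the jars and everything around them stayed put, the arm finished clear, and the job was handed in at about 14 s.

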